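# Set the stock tags in front of the fruit pans

### The arm

A 6-joint arm with a two-finger parallel gripper is mounted at the origin on the work surface. World frame = base frame: x ahead of the robot, y to its left, z up, the work surface at z = 0. Lengths are in m, angles in rad, forces in N, time in s.
With the tool pointing down it reaches from about 0.3 to 0.875 m from the base axis. Payload 6.4 kg.
Tool frame: the origin (TCP) lies where the fingers leave the gripper's body, on its centre line; the fingertips stand 73 mm ahead of it and the grasp point (between the pads) lies 54 mm ahead of it (ctrl.pinch_z is the distance from the TCP to the grasp point, in m); z points along the fingers, y is the direction in which the jaws open and shut (so a half turn about z gives the same grasp; the last joint's range is limited). The gripper opens to 85 mm and grips with 20 to 120 N. Pads are 22 mm wide; open, the fingers measure 114 mm over their backs; the gripper's body (76 mm by 85 mm) begins 54 mm behind the grasp point. The pads swing forward as they close: fully open they stand 13 mm farther back than shut.
Start: joints at [1.014, 0.181, 1.607, -0, 1.354, -0.206], TCP at [0.198, 0.54, 0.304] pointing down, gripper open.
Joint ranges: [-2.99, 2.99], [-0.89, 2.07], [0.3, 2.58], [-1.14, 4.28], [0, 2.63], [-3.12, 3.12]. Speed limits (rad/s): [2.57, 2.57, 3.01, 3.14, 3.14, 3.14].

### API

Orientations are given as a unit quaternion [w, x, y, z].
In Python, from bench import ctrl, camera, camera_model gives the robot as it stands.
- The arm moves only by the tool arm_command, never from a script. Its argument "series" is a list of rows, each a list of 7 numbers: the shift along the tool's x, y, z in m, then the turn, a rotation vector about the tool's x, y, z in degrees, then the finger opening in m, from 0 to 0.0854. In form: [[tx, ty, tz, rx, ry, rz, gripper], ...]. A call has exactly 5 rows; each row is the pose to reach, as a shift and turn from the pose commanded when the call began, along the tool's axes at that moment; what a row does not reach only later rows make up. A row lasts 1/10 s, in which the tool goes at most 50 mm and 8.59 degrees, less where a joint would pass 70% of its speed; a pose out of reach is approached as far as the arm can. A call with a gripper value outside its range is refused whole. The fingers move at their own pace and stop on an object; the grip force is fixed at half the most. Time passes only in rows, so rows that repeat a pose let the fingers close, or fill a call up. It gives the time, the measured TCP pose, the force and the opening at its end, in the units of the state.
- ctrl.get_obs(): the state, without advancing time (a new reading comes with each control period).
- camera(name): name is "side" or "top" or "wrist"; returns (picture, depth): 480x640x3 uint8, red, green, blue; 480x640 float32, m along the optical axis (not along the pixel's ray), 0 where there is no reading.
- camera_model(name): a dict with "K" (3x3 intrinsics, pixels), "position" and "attitude" of the camera in the world. Camera axes: x right, y down, z forward; pixel columns grow to the right and rows downward; lengths in m; the calibration is good to about 2 mm. A picture is of the moment at which its call begins: read the wrist's pose just before it. camera_model takes no time and is no camera call; for the wrist camera it gives the pose at the moment of the call.
- ctrl.hand_in(): hands the job in, once; it reports no verdict.
The state is a dict: "time_s": time; "q": joint angles; "dq": joint speeds; "joint_efforts": joint torques, N m; "eef_pos": TCP position; "eef_rot": TCP orientation; "wrist_force": force on the tool from outside, world axes, zero at the start; "torque": the same for the moment, N m; "opening": opening from 0.0 (shut) to 1.0 (fully open).
Only numpy, scipy, OpenCV 4.12 (cv2) and the standard library are available. Lean on these libraries where they do the work, as an engineer would, in place of code of your own. Each camera call takes 0.05 s, during which the arm holds its last target. There are 200 camera calls.

### The job

Four fruit pans stand in a row at the juice bar, each with its own hinged stock tag in front of it, and some tags are wrong. With a fingertip, push over the tags that are wrong, so that the tags of the two full pans lean towards their pans (round disc face up: in stock) and the tags of the other two, the empty pan and the one with a single fruit left, lean away from theirs (bar face up: reorder). Pick nothing up, and leave the pans, the bottle, the glass and the measure where they stand.

Things in the scene. Friction and masses are not known exactly. Their poses are not given: they have to be found in the camera images.
- board: Fixed steel tag rail (44 mm deep, 50.5 mm high, 470 mm long) with a pan tray behind it (floor 6 mm high, to x = 214 mm). Origin on the table under the tags' common hinge line; x points from tags to pans, y along the hinge. Bays at y = 172.5, 57.5, -57.5, -172.5 mm; in each a tag at x = 0 and, 150 mm behind it along x, the centre of its own pan. Which tag and pan has which bay varies.
- tag_a (a joint): Lean of tag_a, rad: 0 upright, +0.6 (stop) top leaning towards its pan (disc face up: in stock), -0.6 (stop) top leaning away from its pan, towards the robot (bar face up: reorder). About 0.01 N m swings it; once past upright it falls over to the stop by itself and rests there.
- tag_b (a joint): Lean of tag_b, rad: 0 upright, +0.6 (stop) top leaning towards its pan (disc face up: in stock), -0.6 (stop) top leaning away from its pan, towards the robot (bar face up: reorder). About 0.01 N m swings it; once past upright it falls over to the stop by itself and rests there.
- tag_c (a joint): Lean of tag_c, rad: 0 upright, +0.6 (stop) top leaning towards its pan (disc face up: in stock), -0.6 (stop) top leaning away from its pan, towards the robot (bar face up: reorder). About 0.01 N m swings it; once past upright it falls over to the stop by itself and rests there.
- tag_d (a joint): Lean of tag_d, rad: 0 upright, +0.6 (stop) top leaning towards its pan (disc face up: in stock), -0.6 (stop) top leaning away from its pan, towards the robot (bar face up: reorder). About 0.01 N m swings it; once past upright it falls over to the stop by itself and rests there.
- tag_a_hinge (a point): Mid-width point on the hinge of tag_a, 35 mm above the table; turns with it. Tag: white plate 52 mm wide (board's y), 4 mm thick, reaching 65 mm from the hinge: top edge 100 mm above the table upright; at a stop 89 mm up and 37 mm to the side. A raised black disc (28 mm) is on the face that looks up when it leans to its pan, a raised black bar (38 x 8 mm) on the other.
- tag_b_hinge (a point): Mid-width point on the hinge of tag_b, 35 mm above the table; turns with it. Tag: white plate 52 mm wide (board's y), 4 mm thick, reaching 65 mm from the hinge: top edge 100 mm above the table upright; at a stop 89 mm up and 37 mm to the side. A raised black disc (28 mm) is on the face that looks up when it leans to its pan, a raised black bar (38 x 8 mm) on the other.
- tag_c_hinge (a point): Mid-width point on the hinge of tag_c, 35 mm above the table; turns with it. Tag: white plate 52 mm wide (board's y), 4 mm thick, reaching 65 mm from the hinge: top edge 100 mm above the table upright; at a stop 89 mm up and 37 mm to the side. A raised black disc (28 mm) is on the face that looks up when it leans to its pan, a raised black bar (38 x 8 mm) on the other.
- tag_d_hinge (a point): Mid-width point on the hinge of tag_d, 35 mm above the table; turns with it. Tag: white plate 52 mm wide (board's y), 4 mm thick, reaching 65 mm from the hinge: top edge 100 mm above the table upright; at a stop 89 mm up and 37 mm to the side. A raised black disc (28 mm) is on the face that looks up when it leans to its pan, a raised black bar (38 x 8 mm) on the other.
- pan_mandarin: Square open stainless pan, 100 x 100 mm, 50 mm high, walls 3 mm, standing loose in a bay of the tray; origin: centre of its underside, 6 mm above the table; its axes run like the board's. Contents: heaped full of small mandarins (to 91 mm above the table).
- pan_lime: Square open stainless pan, 100 x 100 mm, 50 mm high, walls 3 mm, standing loose in a bay of the tray; origin: centre of its underside, 6 mm above the table; its axes run like the board's. Contents: heaped full of limes (to 91 mm above the table).
- pan_last: Square open stainless pan, 100 x 100 mm, 50 mm high, walls 3 mm, standing loose in a bay of the tray; origin: centre of its underside, 6 mm above the table; its axes run like the board's. Contents: one last lemon only, so not full.
- pan_bare: Square open stainless pan, 100 x 100 mm, 50 mm high, walls 3 mm, standing loose in a bay of the tray; origin: centre of its underside, 6 mm above the table; its axes run like the board's. Contents: empty.
- syrup_mid (a point): Bystander: loose white syrup bottle with a dark red label, 68 mm across, 240 mm high, right of the board; the point is on its axis 120 mm up.
- tumbler_mid (a point): Bystander: loose glass tumbler, 72 mm across, 130 mm high, left of the board; the point is on its axis 65 mm up.
- jigger_mid (a point): Bystander: loose steel double-cone bar measure, 46 mm across, 78 mm high, just beyond the left end of the rail; the point is on its axis 39 mm up.
Not all that is in view belongs to the job. What is shaped like the pan_last but purple is not meant. There is more than one size of the pan_mandarin; the job needs the larger.

How it is judged:
At the end, for the whole second after the job is handed in: Both tags whose pan (straight behind) is heaped full lean fully towards it (joint over 0.5 of 0.6 rad), the other two lean fully away (under -0.5), all at rest (under 0.1 rad/s); pans within 12 mm and bystanders within 20 mm of where they started ((((horizontal distance between tag_a_hinge and pan_mandarin below 0.165 m or horizontal distance between tag_a_hinge and pan_lime below 0.165 m) and value of joint tag_a above 0.5 rad) or ((horizontal distance between tag_a_hinge and pan_last below 0.165 m or horizontal distance between tag_a_hinge and pan_bare below 0.165 m) and value of joint tag_a below -0.5 rad)) and velocity of joint tag_a between -0.1 and 0.1 rad/s and (((horizontal distance between tag_b_hinge and pan_mandarin below 0.165 m or horizontal distance between tag_b_hinge and pan_lime below 0.165 m) and value of joint tag_b above 0.5 rad) or ((horizontal distance between tag_b_hinge and pan_last below 0.165 m or horizontal distance between tag_b_hinge and pan_bare below 0.165 m) and value of joint tag_b below -0.5 rad)) and velocity of joint tag_b between -0.1 and 0.1 rad/s and (((horizontal distance between tag_c_hinge and pan_mandarin below 0.165 m or horizontal distance between tag_c_hinge and pan_lime below 0.165 m) and value of joint tag_c above 0.5 rad) or ((horizontal distance between tag_c_hinge and pan_last below 0.165 m or horizontal distance between tag_c_hinge and pan_bare below 0.165 m) and value of joint tag_c below -0.5 rad)) and velocity of joint tag_c between -0.1 and 0.1 rad/s and (((horizontal distance between tag_d_hinge and pan_mandarin below 0.165 m or horizontal distance between tag_d_hinge and pan_lime below 0.165 m) and value of joint tag_d above 0.5 rad) or ((horizontal distance between tag_d_hinge and pan_last below 0.165 m or horizontal distance between tag_d_hinge and pan_bare below 0.165 m) and value of joint tag_d below -0.5 rad)) and velocity of joint tag_d between -0.1 and 0.1 rad/s and distance of each of pan_mandarin, pan_lime, pan_last, pan_bare from where it was at the start of the episode below 0.012 m and distance of each of syrup_mid, tumbler_mid, jigger_mid from where it was at the start of the episode below 0.02 m); the robot touches nothing.
It fails at once if a pan is lifted, carried or shoved more than 20 mm (distance of any of pan_mandarin, pan_lime, pan_last, pan_bare from where it was at the start of the episode above 0.02 m).
It fails at once if the bottle, the glass or the measure is lifted, tipped or moved more than 30 mm (distance of any of syrup_mid, tumbler_mid, jigger_mid from where it was at the start of the episode above 0.03 m).
It also fails if it takes over 51 s, if anything falls off the work surface, if the arm or the gripper's body presses on something with over 40 N, if the wrist force passes 120 N, or if a joint passes its speed limit or range.

## Working session

There is one attempt and no reset: what is moved stays moved. The work goes in short steps, Python scripts to look and compute and a tool call to move; the robot and the scene stay as the last step left them, time stands still between calls to the robot, and variables do not carry over. Pictures are saved under pics/ and viewed, about 8 in all and at most 12, crops included, and the job is handed in when it is done.

Besides the shell and the picture viewer there is one more tool, called after "Emit:" as a command line: name --pt "numbers of a row" for each row, then --argument value for the rest. arm_command: Moves the arm, as the interface text tells. Its arguments: {"type":"object","properties":{"series":{"type":"array","items":{"type":"array","items":{"type":"number"}}}},"required":["series"]}

```bash
mkdir -p pics; ls
python3 - <<'E'
from bench import ctrl,camera,camera_model
import cv2,numpy as np
for n in("top","side"):
    p,d=camera(n); cv2.imwrite(f"pics/{n}0.png",p[:,:,::-1]); np.save(f"pics/{n}0.npy",d)
    m=camera_model(n); print(n,m)
o=ctrl.get_obs(); print(o)
E
```

```text
pics
top {'K': array([[436.28962948,   0.        , 321.66983764],
       [  0.        , 436.28962948, 239.99789363],
       [  0.        ,   0.        ,   1.        ]]), 'position': array([0.47931571, 0.01541284, 1.12381436]), 'attitude': array([-0.03019817,  0.71012755, -0.70266385,  0.03271761])}
side {'K': array([[604.69785275,   0.        , 308.16312772],
       [  0.        , 604.69785275, 248.79697565],
       [  0.        ,   0.        ,   1.        ]]), 'position': array([ 0.09120855, -1.24745932,  1.28341992]), 'attitude': array([-0.40673154,  0.89575857, -0.16562198,  0.06895946])}
{'time_s': 0.1, 'q': array([ 1.01370074e+00,  1.81469217e-01,  1.60792166e+00, -2.34874211e-05,
        1.35382569e+00, -2.06305537e-01]), 'dq': array([ 0.0004293 , -0.00117815, -0.002785  , -0.00093845, -0.00025427,
       -0.00058439]), 'joint_efforts': array([ 6.29639453e-04, -4.45881808e+01, -3.52237129e+01, -3.10366813e-04,
        4.14073831e-03,  1.26893376e-06]), 'eef_pos': array([0.19737038, 0.53964195, 0.30306618]), 'eef_rot': array([-2.91811667e-04,  1.74494559e-01,  9.84657803e-01, -7.57792340e-04]), 'wrist_force': array([-0.00428914, -0.61530102,  0.82913695]), 'torque': array([-0.00590589,  0.00819927, -0.02502261]), 'opening': 1.0014233127897576}
```

View pics/top0.png

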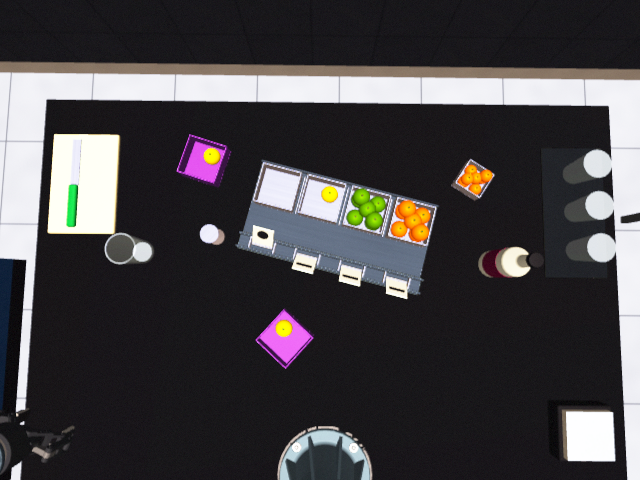

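View pics/side0.png

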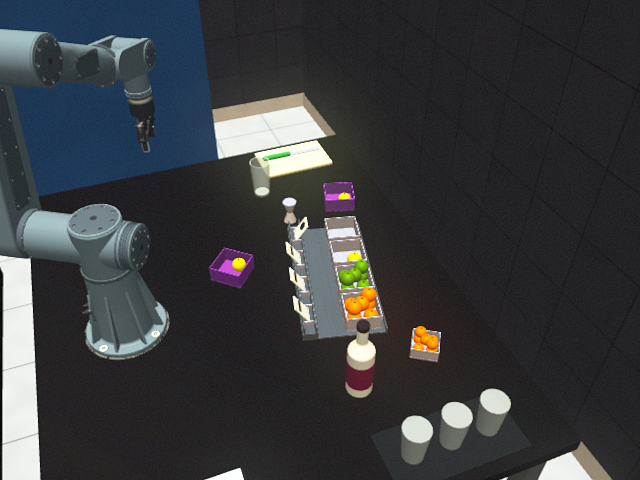

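Top view: the bays from the left are bare pan (277,187) with its tag (262,236) disc up, so wrong. The last-lemon pan (323,198) has its tag (304,262) bar up, so right. Limes (367,209) with tag (351,273) and large mandarins (410,221) with tag (397,287) are both bar up, so wrong. Look-alikes I'm ruling out are the purple pans at (203,160) and (284,338), and the small mandarin pan at (473,179). Next I fit the board pose and make a close crop.

```bash
cat > h.py <<'E'
import numpy as np,cv2
from scipy.spatial.transform import Rotation as R
from bench import ctrl,camera,camera_model
def rot(q): return R.from_quat(np.roll(q,-1)).as_matrix()
def cloud(n,d):
    m=camera_model(n);K=m["K"];v,u=np.mgrid[:480,:640]
    P=np.stack([(u-K[0,2])/K[0,0]*d,(v-K[1,2])/K[1,1]*d,d],-1)
    return P@rot(m["attitude"]).T+m["position"]
def proj(n,P):
    m=camera_model(n);c=(np.asarray(P)-m["position"])@rot(m["attitude"]);c=c@m["K"].T
    return c[...,:2]/c[...,2:]
E
python3 - <<'E'
from h import *
d=np.load("pics/top0.npy");P=cloud("top",d);p=cv2.imread("pics/top0.png")
Z=P[...,2];print("table z",np.median(Z[300:400,400:500]))
roi=np.zeros(Z.shape,bool);roi[150:305,232:445]=1
m=(roi&(Z>.040)&(Z<.058)).astype(np.uint8)
u=cv2.fillPoly(np.zeros_like(m),[np.array([[236,228],[425,278],[420,300],[232,252]])],1)
r=cv2.minAreaRect(P[(m&u)>0][:,:2].astype(np.float32)*1000);print("rail",r)
# pans: rims
for (a,b) in[(277,187),(323,198),(367,209),(410,221)]:
    s=np.zeros_like(m);s[b-28:b+28,a-24:a+24]=1
    Q=P[(s>0)&(Z>.03)&(Z<.1)];print("pan",Q[:,:2].mean(0),Q[:,2].max(),len(Q))
for (a,b) in[(262,236),(304,262),(351,273),(397,287)]:
    s=np.zeros(Z.shape,bool);s[b-16:b+16,a-16:a+16]=1
    Q=P[s&(Z>.068)&(Z<.1)];print("tag",Q.mean(0),Q[:,2].max(),len(Q))
cv2.imwrite("pics/c.png",cv2.resize(p[150:305,230:450],None,fx=3.6,fy=3.6,interpolation=2))
E
```

```text
table z 0.0006568206846174762
rail ((521.9769287109375, -6.337310791015625), (468.8563537597656, 38.22260284423828), 75.90776062011719)
pan [0.70879324 0.12488307] 0.06254056992037227 460
pan [0.68747048 0.00749259] 0.06306228166905825 641
pan [ 0.65030625 -0.09818712] 0.09744648282513024 1507
pan [ 0.6247653  -0.20425149] 0.09537276561317864 1583
tag [0.59133101 0.15382271 0.08110649] 0.09472796830041852 182
tag [0.50821657 0.05715732 0.08175117] 0.09457110696924675 165
tag [ 0.48038762 -0.0541632   0.08129813] 0.09256832082765087 169
tag [ 0.45246452 -0.16603752  0.08121907] 0.09374690236239958 171
```

View pics/c.png

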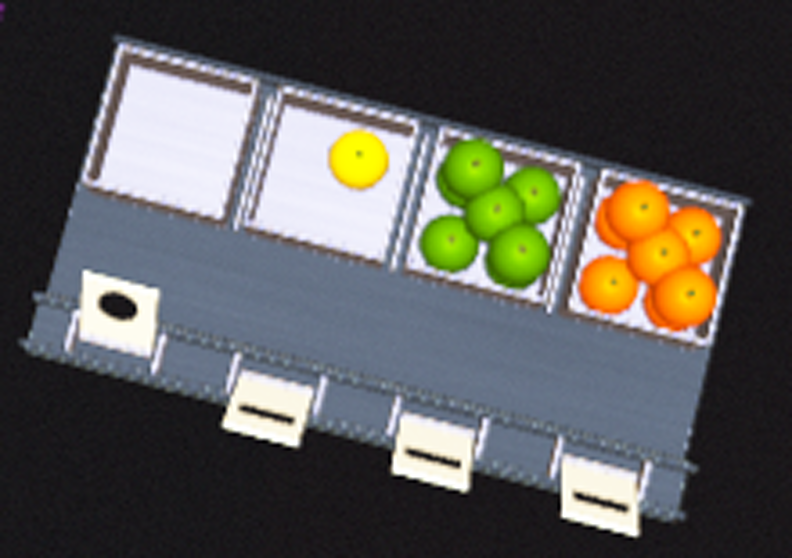

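The crop confirms the diagnosis: the tag over the bare pan shows its disc, and the other three show bars. The fit gives a board origin of about (0.5225, -0.0065), yaw -14°. That agrees with all four tag positions and with the 470 mm rail. So bay 1's tag gets pulled towards the robot, and bays 3 and 4 get pushed towards their pans. First I align the tool (-6°), shut it and travel high.

Emit:
arm_command --pt "-0.045 -0.018 0 0 0 -2 0" --pt "-0.09 -0.036 0 0 0 -4 0" --pt "-0.135 -0.054 0 0 0 -6.1 0" --pt "-0.18 -0.072 0 0 0 -6.1 0" --pt "-0.225 -0.09 0 0 0 -6.1 0"

```text
time_s: 0.6
eef_pos: [0.3789, 0.3766, 0.3036]
eef_rot: [-0.0, 0.122, 0.993, -0.0]
wrist_force: [0.3, 0.0, 0.1]
opening: 0.143
```

Emit:
arm_command --pt "-0.04 -0.022 0 0 0 0 0" --pt "-0.08 -0.044 0 0 0 0 0" --pt "-0.12 -0.066 0 0 0 0 0" --pt "-0.16 -0.088 0 0 0 0 0" --pt "-0.2 -0.11 0 0 0 0 0"

```text
time_s: 1.1
eef_pos: [0.5464, 0.2215, 0.3035]
eef_rot: [-0.0, 0.122, 0.993, -0.0]
wrist_force: [0.2, 1.0, 0.4]
opening: 0.004
```

Emit:
arm_command --pt "-0.035 -0.018 0 0 0 0 0" --pt "-0.07 -0.036 0 0 0 0 0" --pt "-0.102 -0.054 0 0 0 0 0" --pt "-0.102 -0.054 0 0 0 0 0" --pt "-0.102 -0.054 0 0 0 0 0"

```text
time_s: 1.6
eef_pos: [0.6313, 0.1452, 0.3029]
eef_rot: [-0.001, 0.123, 0.992, -0.0]
wrist_force: [-0.1, -0.0, 0.2]
opening: 0.001
```

Emit:
arm_command --pt "0 0 0.04 0 0 0 0" --pt "0 0 0.08 0 0 0 0" --pt "0 0 0.12 0 0 0 0" --pt "0 0 0.14 0 0 0 0" --pt "0 0 0.155 0 0 0 0"

```text
time_s: 2.1
eef_pos: [0.6292, 0.1473, 0.1465]
eef_rot: [-0.002, 0.121, 0.993, -0.0]
wrist_force: [-0.2, 0.5, -0.4]
opening: -0.006
```

Run:
```python
from h import *
p,d=camera("side"); cv2.imwrite("pics/s1.png",cv2.resize(p[150:350,220:440,::-1],None,fx=3,fy=3,interpolation=2))
o=ctrl.get_obs();print(o["eef_pos"],o["wrist_force"])
```

```text
[0.62871674 0.1469876  0.14482539] [-2.25976184  0.00234022 -1.3000083 ]
```

View pics/s1.png

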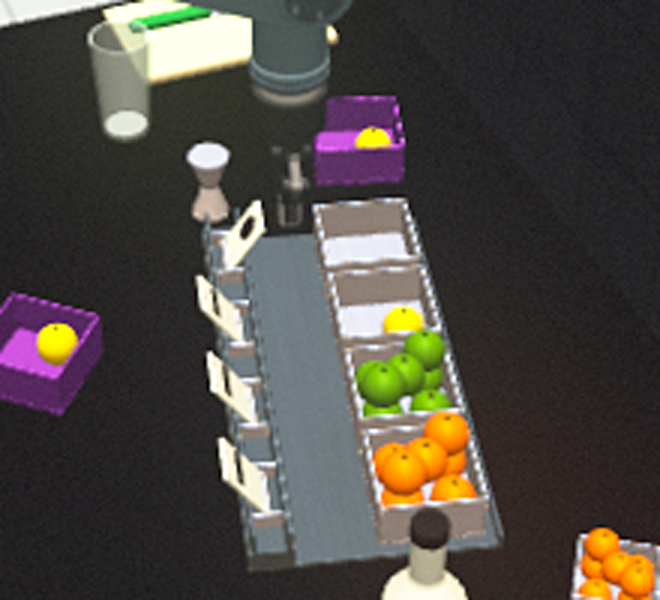

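The fingertip shows at crop (290,218), on the pan side of the bay 1 tag at (240,235). I'll check this against the projected model.

Run:
```python
from h import *
a=np.radians(-14.03);X=np.array([np.cos(a),np.sin(a),0]);Y=np.array([-np.sin(a),np.cos(a),0]);C=np.array([.5225,-.0065,0])
o=ctrl.get_obs();t=o["eef_pos"];f=t+[0,0,-.073]
print("tip in board",(f-C)@X,(f-C)@Y,f[2],o["wrist_force"])
f2=lambda P:((proj("side",P)-[220,150])*3).round()
print("tip",f2(f),"tcp",f2(t),"tag1 top",[f2(C+.037*X+y*Y+[0,0,.089]) for y in(.1465,.1985)],"pan front",[f2(C+.1*X+y*Y+[0,0,.056]) for y in(.1225,.2225)])
```

```text
tip in board 0.0658381954714425 0.17465901020815056 0.07182538835550918 [-2.25976184  0.00234022 -1.3000083 ]
tip [288. 225.] tcp [287. 170.] tag1 top [array([263., 232.]), array([258., 201.])] pan front [array([326., 266.]), array([313., 206.])]
```

The model agrees with the picture. Pulling the bay 1 tag over, then lifting.

Emit:
arm_command --pt "0.018 0 0 0 0 0 0" --pt "0.036 0 0 0 0 0 0" --pt "0.054 0 0 0 0 0 0" --pt "0.07 0 0 0 0 0 0" --pt "0.085 0 0 0 0 0 0"

```text
time_s: 2.65
eef_pos: [0.5485, 0.1674, 0.1505]
eef_rot: [0.001, 0.121, 0.993, 0.0]
wrist_force: [0.7, 0.5, -0.3]
opening: -0.0
```

Emit:
arm_command --pt "0 0 -0.01 0 0 0 0" --pt "0 0 -0.04 0 0 0 0" --pt "0 0 -0.08 0 0 0 0" --pt "0 0 -0.1 0 0 0 0" --pt "0 0 -0.1 0 0 0 0"

```text
time_s: 3.15
eef_pos: [0.5519, 0.167, 0.2551]
eef_rot: [0.005, 0.122, 0.993, 0.001]
wrist_force: [-0.6, 0.7, 0.8]
opening: -0.0
```

```bash
cat >> h.py <<'E'
a=np.radians(-14.03);X=np.array([np.cos(a),np.sin(a),0]);Y=np.array([-np.sin(a),np.cos(a),0]);C=np.array([.5225,-.0065,0])
def tip():
    o=ctrl.get_obs();f=o["eef_pos"]-[0,0,.073]
    print("tip board x,y,z",((f-C)@X).round(4),((f-C)@Y).round(4),f[2].round(4),o["eef_rot"].round(3),o["wrist_force"].round(1),o["time_s"])
E
python3 -c "
from h import *
tip()"
```

```text
tip board x,y,z -0.0135 0.1754 0.1821 [0.005 0.122 0.993 0.001] [-0.6  0.7  0.8] 3.15
```

Emit:
arm_command --pt "0.02 -0.04 0 0 0 0 0" --pt "0.04 -0.08 0 0 0 0 0" --pt "0.06 -0.12 0 0 0 0 0" --pt "0.07 -0.16 0 0 0 0 0" --pt "0.07 -0.2 0 0 0 0 0"

```text
time_s: 3.65
eef_pos: [0.431, -0.0112, 0.2489]
eef_rot: [-0.0, 0.121, 0.993, 0.0]
wrist_force: [1.2, -0.6, 0.8]
opening: 0.002
```

Emit:
arm_command --pt "0 -0.033 0 0 0 0 0" --pt "0 -0.033 0.02 0 0 0 0" --pt "0 -0.033 0.05 0 0 0 0" --pt "0 -0.033 0.05 0 0 0 0" --pt "0 -0.033 0.05 0 0 0 0"

```text
time_s: 4.15
eef_pos: [0.4245, -0.0425, 0.199]
eef_rot: [-0.001, 0.122, 0.993, 0.0]
wrist_force: [0.6, 0.2, -0.4]
opening: 0.001
```

Run:
```python
from h import *
tip()
p,d=camera("top"); cv2.imwrite("pics/t2.png",cv2.resize(p[150:305,230:450,::-1],None,fx=3,fy=3,interpolation=2))
```

```text
tip board x,y,z -0.0864 -0.0587 0.126 [-0.001  0.122  0.993  0.   ] [ 0.6  0.2 -0.4] 4.15
```

View pics/t2.png

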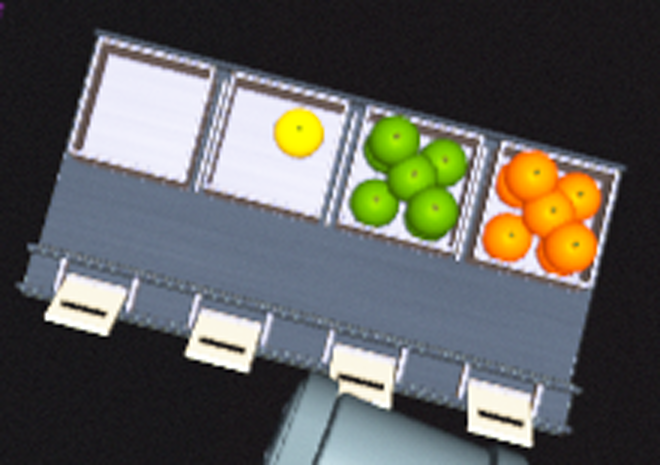

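Bay 1's tag now shows its bar, at (83,310). The tool is in front of bay 3, so next I descend and push.

Emit:
arm_command --pt "0 0 0.02 0 0 0 0" --pt "0 0 0.04 0 0 0 0" --pt "0 0 0.052 0 0 0 0" --pt "0 0 0.052 0 0 0 0" --pt "0 0 0.052 0 0 0 0"

```text
time_s: 4.7
eef_pos: [0.4251, -0.0427, 0.1477]
eef_rot: [0.0, 0.122, 0.993, -0.0]
wrist_force: [0.3, 0.3, 0.4]
opening: 0.0
```

Emit:
arm_command --pt "-0.02 0 0 0 0 0 0" --pt "-0.04 0 0 0 0 0 0" --pt "-0.06 0 0 0 0 0 0" --pt "-0.08 0 0 0 0 0 0" --pt "-0.102 0 0 0 0 0 0"

```text
time_s: 5.2
eef_pos: [0.5247, -0.0675, 0.1483]
eef_rot: [0.0, 0.122, 0.993, -0.0]
wrist_force: [-24.3, 5.9, 2.3]
opening: 0.001
```

Emit:
arm_command --pt "0 0 0 0 0 0 0" --pt "0 0 -0.03 0 0 0 0" --pt "0 0 -0.06 0 0 0 0" --pt "0.04 0 -0.06 0 0 0 0" --pt "0.08 0 -0.06 0 0 0 0"

```text
time_s: 5.7
eef_pos: [0.4468, -0.0484, 0.2095]
eef_rot: [0.002, 0.122, 0.993, -0.001]
wrist_force: [-1.8, -0.1, 0.0]
opening: -0.001
```

Emit:
arm_command --pt "0.02 -0.03 0 0 0 0 0" --pt "0.02 -0.07 0 0 0 0 0" --pt "0.02 -0.1 0 0 0 0 0" --pt "0.02 -0.114 0 0 0 0 0" --pt "0.02 -0.114 0 0 0 0 0"

```text
time_s: 6.2
eef_pos: [0.3993, -0.1557, 0.2085]
eef_rot: [0.001, 0.123, 0.992, -0.001]
wrist_force: [0.6, 0.7, -0.5]
opening: 0.002
```

```bash
python3 -c "
from h import *
tip()"
```

```text
tip board x,y,z -0.0834 -0.1746 0.1355 [ 0.001  0.123  0.992 -0.001] [ 0.6  0.7 -0.5] 6.2
```

The 24 N at the end came from pressing the tag on its stop, so the next push is shorter.

Emit:
arm_command --pt "0 0 0.025 0 0 0 0" --pt "0 0 0.05 0 0 0 0" --pt "0 0 0.061 0 0 0 0" --pt "0 0 0.061 0 0 0 0" --pt "0 0 0.061 0 0 0 0"

```text
time_s: 6.7
eef_pos: [0.3995, -0.1536, 0.1466]
eef_rot: [0.0, 0.122, 0.993, -0.0]
wrist_force: [-0.4, -0.2, -0.4]
opening: -0.001
```

Emit:
arm_command --pt "-0.02 0 0 0 0 0 0" --pt "-0.04 0 0 0 0 0 0" --pt "-0.06 0 0 0 0 0 0" --pt "-0.078 0 0 0 0 0 0" --pt "-0.09 0 0 0 0 0 0"

```text
time_s: 7.2
eef_pos: [0.4884, -0.1762, 0.1477]
eef_rot: [0.002, 0.122, 0.993, -0.001]
wrist_force: [-0.2, -0.1, 0.0]
opening: -0.004
```

Emit:
arm_command --pt "0 0 0 0 0 0 0" --pt "0 0 -0.04 0 0 0 0" --pt "0 0 -0.08 0 0 0 0" --pt "0.04 0 -0.12 0 0 0 0" --pt "0.08 0 -0.15 0 0 0 0"

```text
time_s: 7.7
eef_pos: [0.4131, -0.1572, 0.2944]
eef_rot: [0.001, 0.121, 0.993, -0.001]
wrist_force: [-0.3, 0.3, 0.5]
opening: -0.001
```

Emit:
arm_command --pt "0.04 0 0 0 0 0 0" --pt "0.08 0 0 0 0 0 0" --pt "0.1 0 0 0 0 0 0" --pt "0.1 0 0 0 0 0 0" --pt "0.1 0 0 0 0 0 0"

```text
time_s: 8.2
eef_pos: [0.3167, -0.1333, 0.2927]
eef_rot: [0.001, 0.122, 0.993, -0.001]
wrist_force: [1.0, -0.5, 1.0]
opening: 0.0
```

Run:
```python
from h import *
tip()
p,d=camera("top"); cv2.imwrite("pics/t3.png",p[:,:,::-1]);q,e=camera("side");cv2.imwrite("pics/s3.png",cv2.resize(q[120:420,220:460,::-1],None,fx=2,fy=2))
for n,new,old in(("top",d,np.load("pics/top0.npy")),("side",e,np.load("pics/side0.npy"))):
    p0=cv2.imread(f"pics/{n}0.png").astype(int);p1=(p if n=="top" else q)[:,:,::-1].astype(int)
    for nm,P in dict(bare=C+.15*X+.1725*Y,last=C+.15*X+.0575*Y,lime=C+.15*X-.0575*Y,mand=C+.15*X-.1725*Y).items():
        u,v=proj(n,P+[0,0,.056]).round().astype(int);w=30
        f=lambda im:cv2.cvtColor(im[v-w:v+w,u-w:u+w].astype(np.uint8),6).astype(np.float32)
        print(n,nm,np.round(cv2.phaseCorrelate(f(p0),f(p1))[0],2))
```

```text
tip board x,y,z -0.1689 -0.1729 0.2197 [ 0.001  0.122  0.993 -0.001] [ 1.  -0.5  1. ] 8.2
top bare [0.01 0.02]
top last [-0.01 -0.01]
top lime [-0.03 -0.  ]
top mand [-0.01  0.  ]
side bare [-0.04  0.03]
side last [-0.01 -0.  ]
side lime [ 0.02 -0.  ]
side mand [-0.   -0.01]
```

View pics/t3.png

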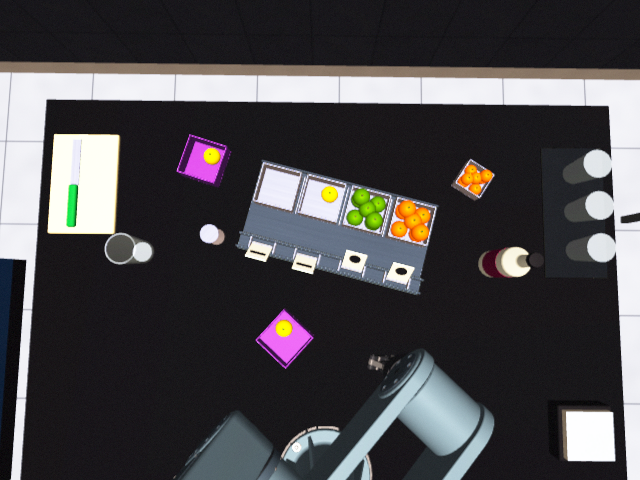

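View pics/s3.png

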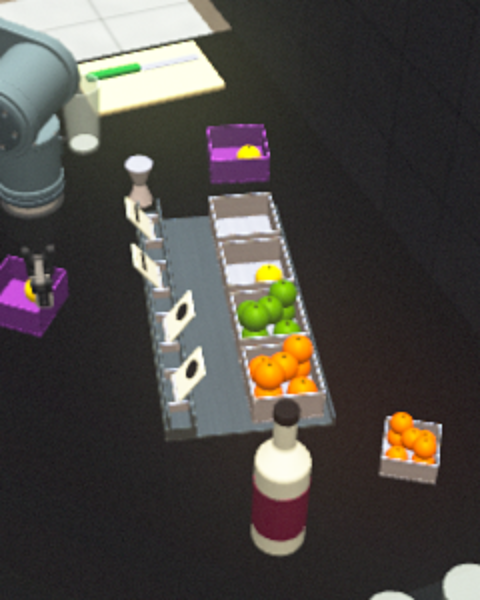

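The tags at (259,250) and (304,262) show bars, and those at (354,261) and (400,272) show discs. The pans have shifted less than 0.05 px and the bystanders look unmoved. The arm is clear, so I'm handing in.

```bash
python3 -c "
from bench import ctrl
print(ctrl.hand_in())"
```

```text
the job is handed in; nothing more can be done
None
```

I pushed over the three wrong tags and handed the job in after about 8 s of robot time; the hand-in gives no verdict. The tag in front of the empty pan now leans towards the robot. The tags for the limes and the large mandarins now lean towards their pans. The last-lemon tag was already right, so I left it alone.

**Last checks:** The top and side pictures show bar, bar, disc, disc for the empty, last-lemon, lime and mandarin pans. The pans moved less than 0.05 px in both views. The bottle, glass and measure look unmoved, but I checked those by eye only. The arm was clear of everything. I did not measure the tag angles; I judged the leans from the pictures.

**One flaw:** The push on the lime tag went slightly too far and pressed it against its stop with about 25 N. That is under the limits, and I made the last push shorter.

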